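Swing out the folding hook and hang the drawplate in its notch

TASK

Swing the folding hook out from the upright board until it is fully open against its stop, then take the steel drawplate out of its wooden block and hang it by its window on the hook, settled down in the notch in the hook's top edge. Work gently, a hard push or squeeze bends the hook, and leave the red-handled pliers and the small pot where they are.

Things in the scene. Friction and masses are not known exactly. Their poses are not given: they have to be found in the camera images.
- hook_board: Upright wooden board, 100 wide, 18 thick, top 206 mm above the table, on a steel foot (110 x 130 x 14) fixed to the table. Origin: table level, middle of the board's front face; x into the board (front face x = 0 looks to -x, to the robot), y left as the robot sees it, z up. A folding hook is hinged on the face, hinge axis upright at x -13, y +35 mm. Over 20 N from anything harms hook or board
- swing_arm (a joint): Hook's hinge angle, rad. 0: folded flat along the board towards its -y side, outer end 40 to 60 mm beyond the board's edge, so a finger can go behind it from above. Grows as it swings out to the robot (clockwise from above); hard stop at 1.571, square to the board. Starts at 0 to 0.3; turns against 0.22 N m friction and stays where left
- hook_pivot (a point): Point on the hook's hinge axis, 165 mm above the table, turns with the hook: x along the arm to its tip, z up, y the side facing the board when folded (the side to push on). The arm is a straight level bar, 10 mm thick (y -5 to 5), 18 mm high (z -9 to 9), nose rounded. Its outer part telescopes and is clamped anywhere within +-10 mm: tip at x = 125 to 145 mm
- hook_mid (a point): Point 85 mm along the arm from hook_pivot, same axes. The arm's only notch, in its top edge, has its middle within +-10 mm of here along x (always 50 mm behind the tip); this setting is not measured, find it by feel or sight. Notch 12 mm long along x, 9 mm deep (floor at z = 0), upper corners rounded 3 mm; elsewhere the top edge is level at z = 9 mm
- slot_block: Wooden block 50 (x) by 80 (y) by 40 mm high, fixed to the table; origin under its centre. A slot in its top, 11 mm (x) by 54 mm (y), 28 mm deep (slot floor 12 mm above the table), holds the drawplate upright
- plate_centre (a point): Centre of the drawplate, half-way up: steel plate 8 mm thick (x, its normal), 50 wide (y), 130 high (z), 0.2 to 0.4 kg. A window 18 mm wide (y -9 to 9) goes through from z -10 to +20 mm; rows of small draw holes below it. Stands upright in the block's slot. Hold it across its thickness within its top 30 mm: the hook needs the window and 9 mm above it free
- window_top (a point): Middle of the upper edge of the drawplate's window, 20 mm above plate_centre and 45 mm under the plate's top edge, same axes. This edge rests on the notch floor when the plate hangs home
- flux_pot: Bystander: small pot, 51 mm across and 46 mm high, on the table right of the board's foot; origin under its centre
- red_pliers: Bystander: red-handled pliers, 49 x 144 x 12 mm, lying on the table in front of the board; origin under the centre

How it is judged (in metres and radians):
On the way, in this order (a step that is already met when the one before it is completed fails the run):
1. the hook is swung fully open against its stop while the drawplate still stands in its block (value of joint swing_arm above 1.5 rad and horizontal distance between plate_centre and slot_block below 0.03 m), for 0.2 s.
2. the drawplate's window is threaded over the hook (x of window_top in the frame of hook_pivot between 0.02 and 0.125 m and y of window_top in the frame of hook_pivot between -0.006 and 0.006 m and z of window_top in the frame of hook_pivot between -0.004 and 0.021 m), for 0.1 s.
At the end, for the whole second after the job is handed in: The hook stands open (at least 1.48 rad of 1.571), and the drawplate, released and at rest, hangs on it upright (within 0.15 rad) through its window, the window's upper edge down on the notch floor (less than 3 mm above it, the arm's top edge is 9 mm above) (value of joint swing_arm above 1.48 rad and z of window_top in the frame of hook_pivot between -0.004 and 0.003 m and y of window_top in the frame of hook_pivot between -0.007 and 0.007 m and x of window_top in the frame of hook_pivot between 0.065 and 0.105 m and angle between plate_centre's own z axis and vertical below 0.15 rad and linear speed of drawplate below 0.03 m/s and contact force between the fingers and drawplate below 0.3 N); the robot touches nothing.
It fails at once if the hook or its board is pushed or squeezed with more than 20 N by anything (contact force between hook_board and anything else above 20 N).
It fails at once if the pot or the red-handled pliers are moved by more than 30 mm (distance of any of flux_pot, red_pliers from where it was at the start of the episode above 0.03 m).
It also fails if it takes over 72 s, if anything falls off the work surface, if the arm or the gripper's body presses on something with over 40 N, if the wrist force passes 120 N, or if a joint passes its speed limit or range.

ROBOT

A 6-joint arm with a two-finger parallel gripper is mounted at the origin on a cart in front of the work surface, level with it; the furniture and walls round the work are solid. World frame = base frame: x ahead of the robot, y to its left, z up, the work surface at z = 0. Lengths are in m, angles in degrees, forces in N, time in s.
With the tool pointing down it reaches from about 0.275 to 0.725 m from the base axis. Payload 5.6 kg.
Tool frame: the origin (TCP) lies on the centre line of the jaws, within the pads' length; the fingertips stand 19 mm ahead of it and the grasp point (between the pads) is the TCP; z points along the fingers, y is the direction in which the jaws open and shut (so a half turn about z gives the same grasp; the last joint's range is limited). The gripper opens to 85 mm and grips with 20 to 120 N. Pads are 22 mm wide; open, the fingers measure 114 mm over their backs; the gripper's body (76 mm by 85 mm) begins 54 mm behind the grasp point. The pads swing forward as they close: fully open they stand 13 mm farther back than shut.
Start: joints at [86.952, 14.616, 6.199, 0, -81.583, -16.306], TCP at [0.182, 0.519, 0.25] pointing down, gripper open.
Joint ranges: [-168.99, 168.99], [-69.2, 112.95], [-62.41, 85.93], [-164.36, 98.24], [-168.68, -3.75], [-174.98, 174.98]. Speed limits (degrees/s): [147.25, 147.25, 180, 180, 180, 180].

INTERFACE

Orientations are given as a 3x3 rotation matrix whose columns are the frame's x, y, z axes.
In Python, from bench import ctrl gives the robot as it stands.
- The arm moves only by the tool jog_arm, never from a script. Its argument "commands" is a list of rows, each an object of numbers: "gripper": the closure, from 0 (fully open) to 1 (shut); "x", "y", "z": the shift along the world's x, y, z in cm; "spin": the turn about the world's z in rad. A call has 1 to 8 rows; each row shifts and turns the commanded pose from where the row before left it; what a row does not reach is not made up. A row lasts 1/8 s, in which the tool goes at most 62.5 mm and 10.7 degrees, less where a joint would pass 70% of its speed; a pose out of reach is approached as far as the arm can. A call is refused whole if a number of a shift passes 6.25 or a number of a turn 0.188, either way. A call with a gripper value outside its range is refused whole. The fingers move at their own pace and stop on an object; "grip_force" is the grip in N (left out, the last holds). Time passes only in rows, so rows that do not move let the fingers close. It gives the time, the measured TCP pose, the force and the opening at its end, in the units of the state.
- ctrl.observe(): the state, without advancing time (a new reading comes with each control period).
- ctrl.read_camera(name): name is "scene" or "top"; returns a dict with "pixels" (420x560x3 uint8, red, green, blue), "range_z" (420x560 float32, m along the optical axis (not along the pixel's ray), 0 where there is no reading), "camera_matrix" (3x3 intrinsics, pixels), "camera_from_world" (4x4, takes a point from world to camera coordinates). Camera axes: x right, y down, z forward; pixel columns grow to the right and rows downward; lengths in m; the calibration is good to about 2 mm. A picture is of the moment at which its call begins.
- ctrl.finish_job(): hands the job in, once; it reports no verdict.
Trained networks look in a picture, given as the dict that the camera call returned (one of the last four; its "shot" number tells which), for a name from the list of things; names that differ only in an ending like _2 or _b are one class to them, and where a whole thing is asked for, a point or a joint stands for the part that bears it (a point fixed in the world has none). Each returns a list of dicts, best first, with "score" (0 to 1); they miss things now and then, are a little off and sometimes report something else, mostly with a low value. They report only what shows in the picture. A call takes as long as a camera call.
- ctrl.look_for(query, picture): "point" ([column, row] as shares, 0 to 1, of the picture: columns of its width, rows of its height, amid what is visible of it).
- ctrl.cut_out(query, picture): "region" (420x560 bool, what is visible of it) and "point" ([column, row] as shares, 0 to 1, of the picture: columns of its width, rows of its height, amid what is visible of it).
The state is a dict: "t": time; "joint_positions": joint angles; "qd": joint speeds; "effort": joint torques, N m; "tool_pos": TCP position; "tool_rot": TCP orientation; "wrist_force": force on the tool from outside, world axes, zero at the start; "torque": the same for the moment, N m; "opening": finger opening in m.
Only numpy, scipy, OpenCV 4.12 (cv2) and the standard library are available. Lean on these libraries where they do the work, as an engineer would, in place of code of your own. Each camera call takes 0.05 s, during which the arm holds its last target. There are 200 camera calls.

## Working session

There is one attempt and no reset: what is moved stays moved. The work goes in short steps, Python scripts to look and compute and a tool call to move; the robot and the scene stay as the last step left them, time stands still between calls to the robot, and variables do not carry over. Pictures are saved under pics/ and viewed, about 8 in all and at most 12, crops included, and the job is handed in when it is done.

Besides the shell and the picture viewer there is one more tool, called after ">>>" by a JSON object that holds its "api" and its "payload". jog_arm: Moves the arm, as the interface text tells. Its arguments: {"type":"object","properties":{"commands":{"type":"array","items":{"type":"object","properties":{"gripper":{"type":"number"},"x":{"type":"number"},"y":{"type":"number"},"z":{"type":"number"},"spin":{"type":"number"}}}},"grip_force":{"type":"number"}},"required":["commands"]}

```bash
mkdir -p pics; cat > h.py <<'E'
import numpy as np, cv2
from bench import ctrl
def cloud(p):
    z=p["range_z"].astype(float); K=np.array(p["camera_matrix"]); T=np.linalg.inv(np.array(p["camera_from_world"]))
    v,u=np.mgrid[:z.shape[0],:z.shape[1]]
    c=np.stack([(u-K[0,2])/K[0,0]*z,(v-K[1,2])/K[1,1]*z,z,np.ones_like(z)],-1)
    w=(c@T.T)[...,:3]; w[z<=0]=np.nan
    return w
def save(p,n): cv2.imwrite(f"pics/{n}.png",cv2.cvtColor(p["pixels"],cv2.COLOR_RGB2BGR))
E
python3 - <<'E'
from h import *
np.set_printoptions(precision=4,suppress=True)
for n in("scene","top"):
    p=ctrl.read_camera(n); save(p,n+"0"); w=cloud(p)
    print(n,np.linalg.inv(np.array(p["camera_from_world"])),np.array(p["camera_matrix"])[0])
    for q in("hook_board","swing_arm","slot_block","plate_centre","flux_pot","red_pliers"):
        for d in ctrl.cut_out(q,p)[:2]:
            r=w[d["region"]]; r=r[~np.isnan(r[:,0])]
            print(n,q,round(d["score"],2),len(r),np.array(d["point"])*[560,420],np.percentile(r,[3,50,97],axis=0).tolist() if len(r) else 0)
s=ctrl.observe(); print(s["t"],s["tool_pos"],s["tool_rot"],s["wrist_force"],s["opening"])
a=[cv2.imread(f"pics/{n}0.png") for n in("scene","top")]
cv2.imwrite("pics/both.png",cv2.resize(np.vstack(a),(560*600//840*1,600)) if 0 else a[0])
E
```

```text
scene [[ 0.7973 -0.3474  0.4935  0.046 ]
 [-0.6035 -0.453   0.6561 -0.3964]
 [-0.0044 -0.821  -0.5709  0.7086]
 [ 0.      0.      0.      1.    ]] [501.8453   0.     274.1746]
scene hook_board 0.79 3754 [293.776 201.39 ] [[0.6238673740488817, 0.2849210335350065, 0.006278365297850202], [0.6575440079612587, 0.3416154719168738, 0.0843700583035738], [0.7209884476715513, 0.40918754878726477, 0.2066603092508201]]
scene swing_arm 0.61 448 [291.704 177.114] [[0.63230146697286, 0.2572212475923679, 0.15687320551371312], [0.6377685671477942, 0.32130193646458327, 0.16926314323262814], [0.6503345061162547, 0.3942272213072108, 0.17645044158662268]]
scene slot_block 0.64 1064 [258.608 290.598] [[0.4390058711486744, 0.18056989449369518, 0.0033576391148636177], [0.45287843269796135, 0.20058227820662566, 0.03309373510237812], [0.49652709701202963, 0.2556830442397379, 0.043219380806556885]]
scene plate_centre 0.81 960 [255.696 260.19 ] [[0.4609391349684415, 0.19772854343521312, 0.001385300143004776], [0.46627388207412523, 0.22063015349843296, 0.0921302226718479], [0.5387409012635612, 0.3078565081187758
[... 1535 characters left out ...]
68484125311], [0.4788482384625399, 0.24618093637274038, 0.14424735765596067]]
top flux_pot 0.66 410 [321.272 190.512] [[0.591775028578677, 0.1406409420903199, 0.007478273472752417], [0.6115338420145673, 0.16381130748035871, 0.0455593962403833], [0.6348888368035505, 0.18534547112236496, 0.049127005564225654]]
top red_pliers 0.59 551 [247.576 273.   ] [[0.41140155695460356, 0.27797903553203224, -0.0012489285779990755], [0.4246783488014961, 0.3328390606173137, 0.008266606741664906], [0.45738773584593373, 0.40911418338175515, 0.0121708464948313]]
0.7 [0.1822 0.5189 0.2503] [[ 0.9435 -0.3314 -0.    ]
 [-0.3314 -0.9435  0.0001]
 [-0.     -0.0001 -1.    ]] [0.3064 0.1771 0.3669] 0.08523972631442626
```

View pics/scene0.png

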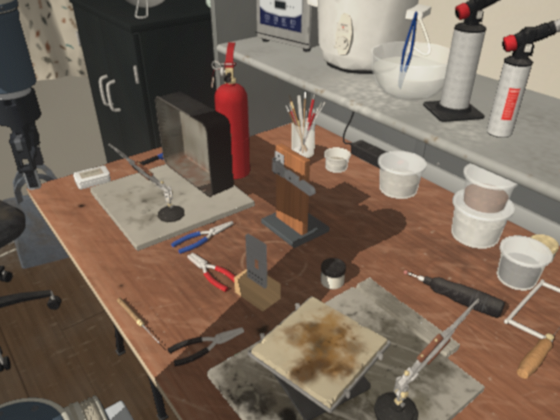

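View pics/top0.png

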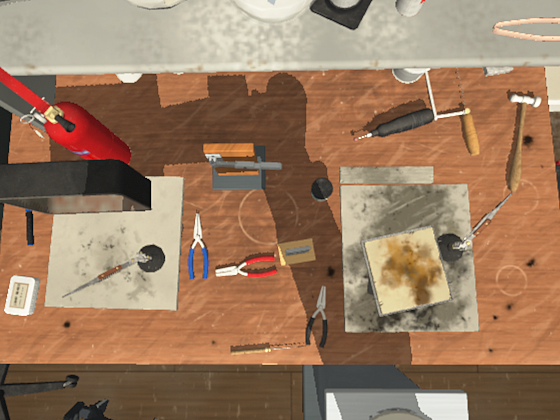

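The scene view shows the board at (300,195) with the arm folded to its right, the block with the plate at (257,265), pliers at (210,270) and pot at (332,272). The top view agrees. Next I fit the yaw angles.

```bash
python3 - <<'E'
from h import *
np.set_printoptions(precision=4,suppress=True)
for n in("top","scene"):
    p=ctrl.read_camera(n); w=cloud(p); ok=~np.isnan(w[...,0])
    def sel(lo,hi,x0,x1,y0,y1):
        return w[ok&(w[...,2]>lo)&(w[...,2]<hi)&(w[...,0]>x0)&(w[...,0]<x1)&(w[...,1]>y0)&(w[...,1]<y1)]
    def rect(name,P):
        (c,s,a)=cv2.minAreaRect(P[:,:2].astype(np.float32)*1000); d=P[:,:2]-P[:,:2].mean(0); l=np.linalg.svd(d,full_matrices=False)[2][0]
        print(n,name,len(P),"c",np.array(c),"s",np.array(s),a,"pca",np.degrees(np.arctan2(l[1],l[0])),"mean",P.mean(0))
    rect("boardtop",sel(.2,.212,.6,.72,.25,.46))
    A=sel(.171,.178,.55,.68,.2,.45); rect("armtop",A)
    print(A[A[:,1].argsort()][[0,1,2,-3,-2,-1]])
    rect("plate",sel(.136,.15,.42,.52,.17,.28))
    rect("block",sel(.036,.045,.4,.54,.15,.3))
    # board front face
    F=sel(.06,.14,.6,.7,.28,.44); 
    if len(F)>20: rect("face",F)
E
python3 -c "
import cv2
a=cv2.imread('pics/top0.png')[130:300,190:350];b=cv2.imread('pics/scene0.png')[130:320,200:360]
import numpy as np
a=cv2.resize(a,None,fx=2.4,fy=2.4,interpolation=2);b=cv2.resize(b,None,fx=2.4,fy=2.4,interpolation=2)
h=max(len(a),len(b));f=lambda i:np.vstack([i,np.zeros((h-len(i),i.shape[1],3),'uint8')])
cv2.imwrite('pics/crop.png',np.hstack([f(a),f(b)]))"
```

```text
top boardtop 462 c [665.3228 362.1105] s [18.8327 97.2375] 0.1797744631767273 pca 90.33213556656128 mean [0.6643 0.3611 0.2058]
top armtop 312 c [646.2145 332.5266] s [148.0191  23.4319] 87.07438659667969 pca -94.24930260049959 mean [0.6414 0.3277 0.1742]
[[0.6393 0.259  0.1731]
 [0.6377 0.259  0.1714]
 [0.6356 0.2591 0.1715]
 [0.6405 0.3996 0.1748]
 [0.6404 0.4016 0.1753]
 [0.6536 0.4063 0.1735]]
top plate 98 c [467.3578 224.6826] s [ 7.8345 48.7597] 8.995466232299805 pca 99.39073545078766 mean [0.4673 0.2244 0.1421]
top block 606 c [467.5057 224.4661] s [50.2745 79.6558] 9.086045265197754 pca 97.65820938334481 mean [0.4668 0.225  0.0403]
top face 159 c [657.1525 360.7784] s [15.0342 99.5104] 8.779206275939941 pca -87.9572944633908 mean [0.6573 0.3598 0.0888]
scene boardtop 252 c [665.713  359.4834] s [ 20.0904 100.0934] 0.8079399466514587 pca -89.09831982993269 mean [0.6632 0.3566 0.2058]
scene armtop 289 c [654.135  324.9276] s [144.4568  40.8295] 87.1730728149414 pca -95.40018783033172 mean [0.6451 0.3276 0.1744]
[[0.6396 0.2533 0.1711]
 [0.6302 0.255  0.1713]
 [0.6356 0.255  0.1717]
 [0.6407 0.3975 0.1712]
 [0.6382 0.3979 0.1744]
 [0.641  0.3979 0.176 ]]
scene plate 124 c [467.4876 222.0075] s [ 9.2665 50.7582] 9.593242645263672 pca -80.69107878533121 mean [0.467  0.2205 0.1415]
scene block 544 c [468.1966 222.6898] s [52.7422 83.1067] 10.036162376403809 pca -65.77911850844825 mean [0.4623 0.2137 0.0408]
scene face 914 c [658.5847 359.2166] s [ 19.1707 103.1569] 8.26218318939209 pca -87.09545379076951 mean [0.659  0.3527 0.0985]
```

View pics/crop.png

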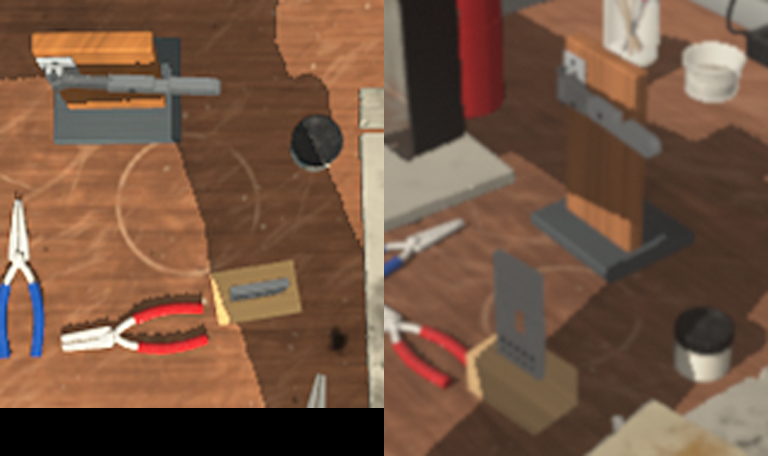

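The crop shows the notch in the arm's top edge, the hook almost folded (about 0.05 rad), and the plate about 9° in yaw. My estimate puts the hinge at about (0.643, 0.396), with the arm's tip at y≈0.257. I'm moving with jaws shut to above the gap behind the arm's end.

>>> {"api": "jog_arm", "payload": {"commands": [{"x": 3.35, "y": -3, "spin": 0.0423, "gripper": 1}, {"x": 3.35, "y": -3, "spin": 0.0423, "gripper": 1}, {"x": 3.35, "y": -3, "spin": 0.0423, "gripper": 1}, {"x": 3.35, "y": -3, "spin": 0.0423, "gripper": 1}, {"x": 3.35, "y": -3, "spin": 0.0423, "gripper": 1}, {"x": 3.35, "y": -3, "spin": 0.0423, "gripper": 1}, {"x": 3.35, "y": -3, "spin": 0.0423, "gripper": 1}, {"x": 3.35, "y": -3, "spin": 0.0423, "gripper": 1}], "grip_force": 30}}

```text
validation failed for argument at $.co...
```

>>> {"api": "jog_arm", "payload": {"commands": [{"x": 4}, {"x": 4}, {"x": 4}, {"x": 4}, {"x": 4}, {"x": 1}, {}]}}

```text
validation failed for argument at $.co...
```

```bash
python3 - <<'E'
from h import *
np.set_printoptions(precision=4,suppress=True)
s=ctrl.observe(); print(s["t"],s["tool_pos"],s["tool_rot"],s["wrist_force"],s["joint_positions"])
p=ctrl.read_camera("scene"); w=cloud(p)
save(p,"s1")
d=ctrl.cut_out("swing_arm",p)[0]; r=w[d["region"]]
r=r[(r[:,1]<.31)&(r[:,2]>.17)]; print(len(r),np.percentile(r,[5,50,95],axis=0))
b=cv2.imread("pics/s1.png")[80:300,180:400]; cv2.imwrite("pics/s1c.png",cv2.resize(b,None,fx=2.7,fy=2.7,interpolation=2))
E
```

```text
0.8 [0.1822 0.5189 0.2503] [[ 0.9435 -0.3314 -0.    ]
 [-0.3314 -0.9435 -0.    ]
 [-0.      0.     -1.    ]] [ 0.0865 -0.1954  0.2587] [ 86.9533  14.6158   6.1979  -0.0005 -81.5831 -16.3068]
76 [[0.6323 0.2582 0.1711]
 [0.6357 0.2766 0.1745]
 [0.6419 0.296  0.1767]]
```

View pics/s1c.png

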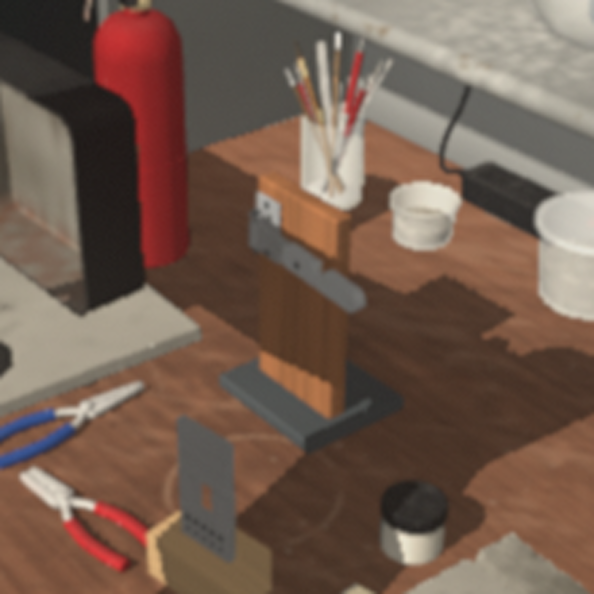

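The view is unchanged because the arm hasn't moved: the rows were refused, so I'll try giving every key in each row.

>>> {"api": "jog_arm", "payload": {"commands": [{"x": 3.35, "y": -3, "z": 0, "spin": 0.0423, "gripper": 1}, {"x": 3.35, "y": -3, "z": 0, "spin": 0.0423, "gripper": 1}, {"x": 3.35, "y": -3, "z": 0, "spin": 0.0423, "gripper": 1}, {"x": 3.35, "y": -3, "z": 0, "spin": 0.0423, "gripper": 1}, {"x": 3.35, "y": -3, "z": 0, "spin": 0.0423, "gripper": 1}, {"x": 3.35, "y": -3, "z": 0, "spin": 0.0423, "gripper": 1}, {"x": 3.35, "y": -3, "z": 0, "spin": 0.0423, "gripper": 1}, {"x": 3.35, "y": -3, "z": 0, "spin": 0.0423, "gripper": 1}], "grip_force": 30}}

```text
t: 1.9
tool_pos: [0.4513, 0.2778, 0.2504]
tool_rot: [[1.0, 0.002, 0.0], [0.002, -1.0, 0.0], [0.0, -0.0, -1.0]]
wrist_force: [-0.3, 0.1, 0.1]
opening: 0.0001
```

>>> {"api": "jog_arm", "payload": {"commands": [{"x": 4, "y": 0, "z": 0, "spin": 0, "gripper": 1}, {"x": 4, "y": 0, "z": 0, "spin": 0, "gripper": 1}, {"x": 4, "y": 0, "z": 0, "spin": 0, "gripper": 1}, {"x": 4, "y": 0, "z": 0, "spin": 0, "gripper": 1}, {"x": 4, "y": 0, "z": 0, "spin": 0, "gripper": 1}, {"x": 1, "y": 0, "z": 0, "spin": 0, "gripper": 1}, {"x": 0, "y": 0, "z": 0, "spin": 0, "gripper": 1}]}}

```text
t: 2.78
tool_pos: [0.6608, 0.2787, 0.249]
tool_rot: [[1.0, -0.0, -0.001], [-0.0, -1.0, -0.001], [-0.001, 0.001, -1.0]]
wrist_force: [-0.9, 1.8, -0.3]
opening: 0.0005
```

```bash
python3 - <<'E'
from h import *
s=ctrl.observe(); print(s["tool_pos"],s["wrist_force"])
a=[]
for n in("scene","top"):
    p=ctrl.read_camera(n); save(p,n+"2"); b=cv2.imread(f"pics/{n}2.png"); b=b[60:280,180:360] if n=="scene" else b[80:300,180:360]
    a.append(cv2.resize(b,None,fx=2.2,fy=2.7))
cv2.imwrite("pics/c2.png",np.hstack(a))
E
```

```text
[0.66080367 0.27870123 0.24897926] [-0.88941436  1.79752307 -0.2730169 ]
```

View pics/c2.png

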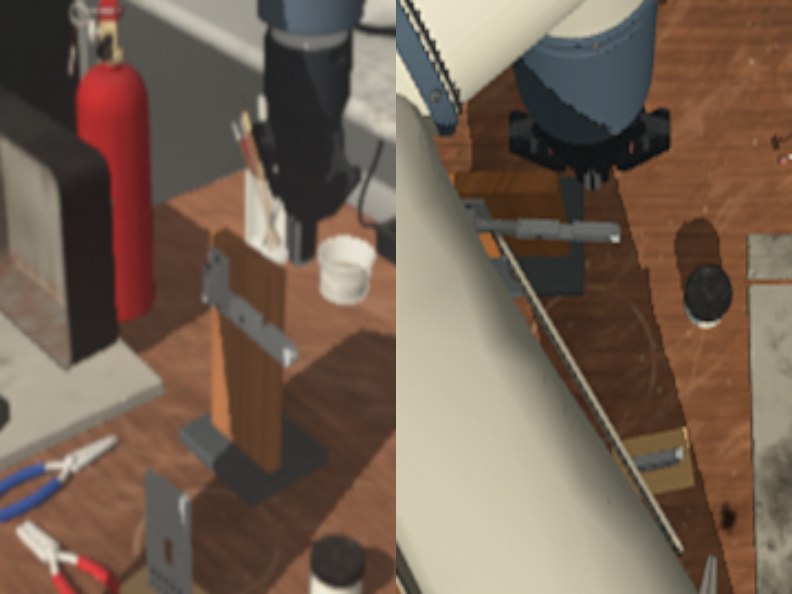

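The jaws are shut just behind and above the arm's outer end (finger at (595,170) and arm tip at (612,232) in the right crop). Descending.

>>> {"api": "jog_arm", "payload": {"commands": [{"x": 0, "y": 0, "z": -1.5, "spin": 0, "gripper": 1}, {"x": 0, "y": 0, "z": -1.5, "spin": 0, "gripper": 1}, {"x": 0, "y": 0, "z": -1, "spin": 0, "gripper": 1}, {"x": 0, "y": 0, "z": -1, "spin": 0, "gripper": 1}, {"x": 0, "y": 0, "z": 0, "spin": 0, "gripper": 1}]}}

```text
t: 3.5
tool_pos: [0.6598, 0.2788, 0.1993]
tool_rot: [[1.0, 0.001, -0.002], [0.001, -1.0, -0.001], [-0.002, 0.001, -1.0]]
wrist_force: [-0.8, -0.2, 0.8]
opening: 0.0005
```

>>> {"api": "jog_arm", "payload": {"commands": [{"x": 0, "y": 0, "z": -1, "spin": 0, "gripper": 1}, {"x": 0, "y": 0, "z": -1, "spin": 0, "gripper": 1}, {"x": 0, "y": 0, "z": -0.5, "spin": 0, "gripper": 1}, {"x": 0, "y": 0, "z": 0, "spin": 0, "gripper": 1}]}}

```text
t: 4.0
tool_pos: [0.6603, 0.278, 0.1752]
tool_rot: [[1.0, 0.0, -0.0], [0.0, -1.0, -0.001], [-0.0, 0.001, -1.0]]
wrist_force: [1.0, -3.5, 0.1]
opening: 0.0001
```

```bash
python3 - <<'E'
import numpy as np
H=np.array([.643,.396]); r=.118
P=[]
prev=np.array([.661,.2787])
for d in range(5,93,4):
    t=np.radians(d); p=H+r*np.array([-np.sin(t),-np.cos(t)])+.016*np.array([np.cos(t),-np.sin(t)])
    print(d,p.round(4),((p-prev)*100).round(2)); prev=p
E
```

```text
5 [0.6487 0.2771] [-1.23 -0.16]
9 [0.6403 0.2769] [-0.83 -0.01]
13 [0.632  0.2774] [-0.83  0.05]
17 [0.6238 0.2785] [-0.82  0.11]
21 [0.6156 0.2801] [-0.82  0.16]
25 [0.6076 0.2823] [-0.8   0.22]
29 [0.5998 0.285 ] [-0.78  0.27]
33 [0.5922 0.2883] [-0.76  0.33]
37 [0.5848 0.2921] [-0.74  0.38]
41 [0.5777 0.2964] [-0.71  0.43]
45 [0.5709 0.3012] [-0.68  0.48]
49 [0.5644 0.3065] [-0.64  0.53]
53 [0.5584 0.3122] [-0.61  0.57]
57 [0.5528 0.3183] [-0.56  0.61]
61 [0.5476 0.3248] [-0.52  0.65]
65 [0.5428 0.3316] [-0.47  0.68]
69 [0.5386 0.3388] [-0.42  0.71]
73 [0.5348 0.3462] [-0.37  0.74]
77 [0.5316 0.3539] [-0.32  0.77]
81 [0.529  0.3617] [-0.27  0.79]
85 [0.5268 0.3698] [-0.21  0.8 ]
89 [0.5253 0.3779] [-0.15  0.82]
```

>>> {"api": "jog_arm", "payload": {"commands": [{"x": -0.4, "y": 0, "z": -0.1, "spin": 0, "gripper": 1}, {"x": -0.4, "y": 0, "z": 0, "spin": 0, "gripper": 1}, {"x": -0.4, "y": -0.1, "z": 0, "spin": -0.07, "gripper": 1}, {"x": -0.4, "y": 0, "z": 0, "spin": -0.035, "gripper": 1}, {"x": -0.4, "y": 0, "z": 0, "spin": -0.035, "gripper": 1}, {"x": -0.4, "y": 0, "z": 0, "spin": -0.035, "gripper": 1}, {"x": -0.4, "y": 0.05, "z": 0, "spin": -0.035, "gripper": 1}]}}

```text
t: 4.88
tool_pos: [0.6324, 0.2786, 0.1746]
tool_rot: [[0.978, -0.209, 0.001], [-0.209, -0.978, 0.001], [0.001, -0.001, -1.0]]
wrist_force: [1.8, -1.2, -0.0]
opening: -0.0001
```

>>> {"api": "jog_arm", "payload": {"commands": [{"x": -0.82, "y": 0.1, "z": 0, "spin": -0.07, "gripper": 1}, {"x": -0.82, "y": 0.16, "z": 0, "spin": -0.07, "gripper": 1}, {"x": -0.8, "y": 0.22, "z": 0, "spin": -0.07, "gripper": 1}, {"x": -0.78, "y": 0.27, "z": 0, "spin": -0.07, "gripper": 1}, {"x": -0.76, "y": 0.33, "z": 0, "spin": -0.07, "gripper": 1}, {"x": -0.74, "y": 0.38, "z": 0, "spin": -0.07, "gripper": 1}, {"x": -0.71, "y": 0.43, "z": 0, "spin": -0.07, "gripper": 1}, {"x": -0.68, "y": 0.48, "z": 0, "spin": -0.07, "gripper": 1}]}}

```text
t: 5.88
tool_pos: [0.5711, 0.3029, 0.1746]
tool_rot: [[0.717, -0.697, 0.001], [-0.697, -0.717, 0.001], [-0.0, -0.002, -1.0]]
wrist_force: [2.2, -0.2, 0.0]
opening: -0.0001
```

>>> {"api": "jog_arm", "payload": {"commands": [{"x": -0.64, "y": 0.53, "z": 0, "spin": -0.07, "gripper": 1}, {"x": -0.61, "y": 0.57, "z": 0, "spin": -0.07, "gripper": 1}, {"x": -0.56, "y": 0.61, "z": 0, "spin": -0.07, "gripper": 1}, {"x": -0.52, "y": 0.65, "z": 0, "spin": -0.07, "gripper": 1}, {"x": -0.47, "y": 0.68, "z": 0, "spin": -0.07, "gripper": 1}, {"x": -0.42, "y": 0.71, "z": 0, "spin": -0.07, "gripper": 1}, {"x": -0.37, "y": 0.74, "z": 0, "spin": -0.07, "gripper": 1}, {"x": -0.32, "y": 0.77, "z": 0, "spin": -0.07, "gripper": 1}]}}

```text
t: 6.88
tool_pos: [0.532, 0.3552, 0.1746]
tool_rot: [[0.237, -0.972, 0.001], [-0.972, -0.237, 0.001], [-0.001, -0.001, -1.0]]
wrist_force: [1.3, -1.7, 0.8]
opening: -0.0002
```

>>> {"api": "jog_arm", "payload": {"commands": [{"x": -0.14, "y": 0.4, "z": 0, "spin": -0.035, "gripper": 1}, {"x": -0.13, "y": 0.4, "z": 0, "spin": -0.035, "gripper": 1}, {"x": -0.1, "y": 0.4, "z": 0, "spin": -0.035, "gripper": 1}, {"x": 0, "y": 0, "z": 0, "spin": 0, "gripper": 1}]}}

```text
t: 7.38
tool_pos: [0.5279, 0.3673, 0.1743]
tool_rot: [[0.137, -0.991, -0.0], [-0.991, -0.137, 0.001], [-0.001, 0.0, -1.0]]
wrist_force: [0.1, -1.7, -0.1]
opening: -0.0004
```

>>> {"api": "jog_arm", "payload": {"commands": [{"x": -0.05, "y": 0.3, "z": 0, "spin": -0.035, "gripper": 1}, {"x": -0.05, "y": 0.3, "z": 0, "spin": -0.035, "gripper": 1}, {"x": 0, "y": 0, "z": 0, "spin": 0, "gripper": 1}]}}

```text
t: 7.75
tool_pos: [0.5268, 0.3728, 0.174]
tool_rot: [[0.068, -0.998, -0.001], [-0.998, -0.068, 0.0], [-0.0, 0.001, -1.0]]
wrist_force: [-0.2, -1.9, -0.4]
opening: 0.0001
```

>>> {"api": "jog_arm", "payload": {"commands": [{"x": -0.05, "y": 0.15, "z": 0, "spin": -0.035, "gripper": 1}, {"x": 0, "y": 0.1, "z": 0, "spin": -0.03, "gripper": 1}, {"x": 0, "y": 0, "z": 0, "spin": 0, "gripper": 1}]}}

```text
t: 8.12
tool_pos: [0.5267, 0.3752, 0.1741]
tool_rot: [[0.001, -1.0, -0.0], [-1.0, -0.001, -0.0], [0.0, 0.0, -1.0]]
wrist_force: [-1.1, -1.8, 0.4]
opening: 0.0004
```

>>> {"api": "jog_arm", "payload": {"commands": [{"x": 0, "y": 0.1, "z": 0, "spin": 0, "gripper": 1}, {"x": 0, "y": 0, "z": 0, "spin": 0, "gripper": 1}]}}

```text
t: 8.38
tool_pos: [0.5268, 0.3763, 0.1741]
tool_rot: [[0.002, -1.0, -0.0], [-1.0, -0.002, -0.0], [0.0, 0.0, -1.0]]
wrist_force: [-1.9, -2.0, 0.4]
opening: 0.0
```

>>> {"api": "jog_arm", "payload": {"commands": [{"x": 0, "y": 0.1, "z": 0, "spin": 0, "gripper": 1}, {"x": 0, "y": 0.05, "z": 0, "spin": 0, "gripper": 1}, {"x": 0, "y": 0, "z": 0, "spin": 0, "gripper": 1}]}}

```text
t: 8.75
tool_pos: [0.5269, 0.3778, 0.1743]
tool_rot: [[0.001, -1.0, 0.0], [-1.0, -0.001, 0.0], [-0.0, -0.0, -1.0]]
wrist_force: [-1.4, -2.3, -0.5]
opening: 0.0002
```

>>> {"api": "jog_arm", "payload": {"commands": [{"x": 0, "y": 0.1, "z": 0, "spin": 0, "gripper": 1}, {"x": 0, "y": 0, "z": 0, "spin": 0, "gripper": 1}]}}

```text
t: 9.0
tool_pos: [0.5269, 0.3788, 0.1743]
tool_rot: [[0.001, -1.0, 0.0], [-1.0, -0.001, 0.0], [-0.0, -0.0, -1.0]]
wrist_force: [-1.0, -1.6, -1.1]
opening: -0.0001
```

>>> {"api": "jog_arm", "payload": {"commands": [{"x": 0, "y": 0.05, "z": 0, "spin": 0, "gripper": 1}, {"x": 0, "y": 0, "z": 0, "spin": 0, "gripper": 1}]}}

```text
t: 9.25
tool_pos: [0.5269, 0.3793, 0.1743]
tool_rot: [[0.001, -1.0, 0.0], [-1.0, -0.001, 0.0], [-0.0, -0.0, -1.0]]
wrist_force: [-1.1, -1.7, -0.3]
opening: 0.0003
```

>>> {"api": "jog_arm", "payload": {"commands": [{"x": 0, "y": 0.1, "z": 0, "spin": 0, "gripper": 1}, {"x": 0, "y": 0, "z": 0, "spin": 0, "gripper": 1}]}}

```text
t: 9.5
tool_pos: [0.5268, 0.3801, 0.1743]
tool_rot: [[0.001, -1.0, -0.0], [-1.0, -0.001, -0.0], [0.0, 0.0, -1.0]]
wrist_force: [-0.9, -2.8, 0.3]
opening: 0.0003
```

>>> {"api": "jog_arm", "payload": {"commands": [{"x": 0, "y": 0.05, "z": 0, "spin": 0, "gripper": 1}, {"x": 0, "y": 0, "z": 0, "spin": 0, "gripper": 1}]}}

```text
t: 9.75
tool_pos: [0.5268, 0.3803, 0.1742]
tool_rot: [[0.001, -1.0, -0.0], [-1.0, -0.001, -0.001], [0.001, 0.0, -1.0]]
wrist_force: [-2.5, -3.6, 0.5]
opening: -0.0002
```

```bash
python3 - <<'E'
from h import *
s=ctrl.observe(); print(s["tool_pos"],s["wrist_force"])
p=ctrl.read_camera("top"); w=cloud(p)
for d in ctrl.cut_out("swing_arm",p)[:1]:
    r=w[d["region"]]; r=r[(r[:,2]>.165)&(r[:,2]<.18)]
    for x in np.arange(.49,.65,.012):
        q=r[abs(r[:,0]-x)<.006]
        if len(q): print(round(x,3),len(q),q.mean(0).round(4),q[:,1].min().round(4),q[:,1].max().round(4))
E
```

```text
[0.52684034 0.38026109 0.17424679] [-2.5420575  -3.56665753  0.51903551]
```

Force has started to rise and the motion lags: the stop is at y≈0.380. One last light push, then back off and rise.

>>> {"api": "jog_arm", "payload": {"commands": [{"x": 0, "y": 0.05, "z": 0, "spin": 0, "gripper": 1}, {"x": 0, "y": 0, "z": 0, "spin": 0, "gripper": 1}]}}

```text
t: 10.1
tool_pos: [0.5268, 0.3805, 0.1742]
tool_rot: [[0.001, -1.0, -0.0], [-1.0, -0.001, -0.001], [0.001, 0.0, -1.0]]
wrist_force: [-1.3, -5.7, -0.3]
opening: 0.0004
```

>>> {"api": "jog_arm", "payload": {"commands": [{"x": 0, "y": -0.8, "z": 0, "spin": 0, "gripper": 1}, {"x": 0, "y": -2, "z": 0, "spin": 0, "gripper": 1}, {"x": 0, "y": -3, "z": 3, "spin": 0.05, "gripper": 0.5}, {"x": -1, "y": -4, "z": 3, "spin": 0.05, "gripper": 0.5}, {"x": -1, "y": -2, "z": 2, "spin": 0.06, "gripper": 0.5}, {"x": 0, "y": 0, "z": 0, "spin": 0, "gripper": 0.5}]}}

```text
t: 10.85
tool_pos: [0.5075, 0.262, 0.2575]
tool_rot: [[0.159, -0.987, 0.005], [-0.987, -0.159, 0.004], [-0.003, -0.006, -1.0]]
wrist_force: [1.1, 0.5, 0.8]
opening: 0.0429
```

```bash
python3 - <<'E'
from h import *
s=ctrl.observe(); print(s["tool_pos"],s["wrist_force"],s["opening"])
for n in("top","scene"):
    p=ctrl.read_camera(n); w=cloud(p); save(p,n+"3")
    r=w[(w[...,2]>.15)&(w[...,2]<.18)&(w[...,1]>.36)&(w[...,1]<.43)&(w[...,0]>.47)&(w[...,0]<.64)]
    print(n,len(r), r[:,0].min() if len(r) else 0)
    t=r[r[:,2]>.171]
    for x in np.arange(.49,.65,.008):
        q=t[abs(t[:,0]-x)<.004]; q2=r[abs(r[:,0]-x)<.004]
        if len(q2): print(round(x,3),len(q),q.mean(0).round(4),(np.ptp(q[:,1]).round(4) if len(q) else 0),q2[:,2].max().round(4))
b=cv2.imread("pics/scene3.png")[100:280,180:380]; cv2.imwrite("pics/c3.png",cv2.resize(b,None,fx=3,fy=3,interpolation=2))
E
```

```text
[0.50750278 0.26195188 0.25748106] [1.14737023 0.4990259  0.76487719] 0.04287830238584078
top 30 0.6238845310261226
0.626 9 [0.6276 0.3978 0.1751] 0.0045 0.1773
0.634 10 [0.6346 0.3972 0.1741] 0.0055 0.176
0.642 5 [0.6386 0.3966 0.1757] 0.006 0.1767
scene 285 0.5037048507858153
0.506 14 [0.5072 0.3932 0.1732] 0.0139 0.1758
0.514 15 [0.5142 0.3948 0.1741] 0.0127 0.1758
0.522 15 [0.5221 0.3949 0.1743] 0.0118 0.1767
0.53 17 [0.5305 0.3934 0.1742] 0.0135 0.1766
0.538 13 [0.5386 0.3943 0.1743] 0.0121 0.1771
0.546 10 [0.5447 0.3934 0.1741] 0.0116 0.1761
0.554 0 [nan nan nan] 0 0.1688
0.586 6 [0.5886 0.3915 0.1738] 0.0039 0.1763
0.594 12 [0.5947 0.3945 0.1741] 0.0124 0.1758
0.602 10 [0.6017 0.3941 0.1744] 0.009 0.1777
0.61 7 [0.6093 0.3944 0.1744] 0.0059 0.1765
0.618 1 [0.6143 0.4029 0.1726] 0.0 0.1726<stdin>:10: RuntimeWarning: Mean of empty slice.
  ret = um.true_divide(
```

View pics/c3.png

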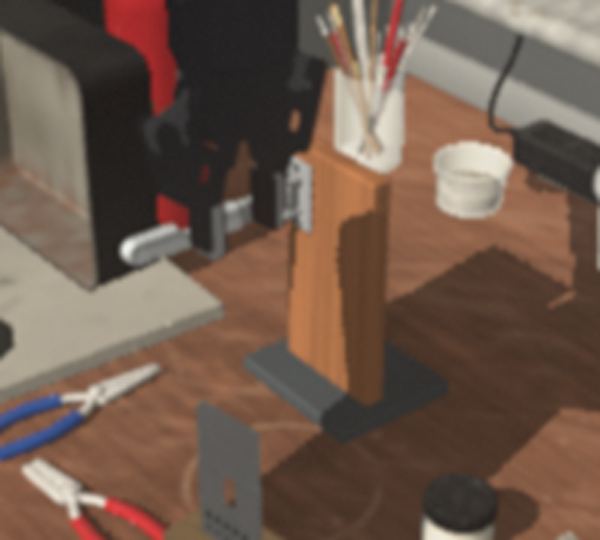

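The hook stands square to the board with its tip at (125,250) in the crop, and the jaws are partly in front of it. By contact the arm's centreline is y≈0.396. The scene camera puts the tip at x≈0.504, so the notch should be at x≈0.554. Next is the plate.

>>> {"api": "jog_arm", "payload": {"commands": [{"x": -2, "y": -1.9, "z": 0, "spin": 0, "gripper": 0.5}, {"x": -2, "y": -1.95, "z": 0, "spin": 0, "gripper": 0.5}, {"x": 0, "y": 0, "z": -3, "spin": 0, "gripper": 0.5}, {"x": 0, "y": 0, "z": -3, "spin": 0, "gripper": 0.5}, {"x": 0, "y": 0, "z": 0, "spin": 0, "gripper": 0.5}]}}

```text
t: 11.58
tool_pos: [0.4654, 0.2241, 0.1912]
tool_rot: [[0.161, -0.987, -0.005], [-0.987, -0.161, -0.004], [0.003, 0.006, -1.0]]
wrist_force: [1.0, 0.2, 0.3]
opening: 0.0428
```

```bash
python3 - <<'E'
from h import *
s=ctrl.observe(); print(s["tool_pos"],s["tool_rot"].round(3) if hasattr(s["tool_rot"],'round') else s["tool_rot"],s["opening"])
for n in("scene","top"):
    p=ctrl.read_camera(n); w=cloud(p); save(p,n+"4")
    r=w[(w[...,2]>.15)&(w[...,2]<.18)&(w[...,1]>.36)&(w[...,1]<.43)&(w[...,0]>.47)&(w[...,0]<.66)]
    t=r[r[:,2]>.171]
    if len(r)>50:
      print(n,len(r),np.sort(r[:,0])[:3])
      for x in np.arange(.5,.65,.004):
        q=t[abs(t[:,0]-x)<.002]; q2=r[abs(r[:,0]-x)<.002]
        if len(q2): print(round(x,3),len(q),q.mean(0).round(4) if len(q) else "",q2[:,2].max().round(4))
      l=np.polyfit(t[:,0],t[:,1],1); print(l)
E
```

```text
[0.46539479 0.22410208 0.19116097] [[ 0.161 -0.987 -0.005]
 [-0.987 -0.161 -0.004]
 [ 0.003  0.006 -1.   ]] 0.042794672059283674
scene 197 [0.50350646 0.5038569  0.50397361]
0.504 2 [0.5058 0.3982 0.1727] 0.1737
0.508 8 [0.508  0.3939 0.1728] 0.1745
0.512 11 [0.5121 0.394  0.1749] 0.1772
0.516 5 [0.5163 0.3941 0.1733] 0.1751
0.52 8 [0.5199 0.3938 0.1746] 0.1761
0.524 6 [0.5235 0.3946 0.175 ] 0.1769
0.528 4 [0.5276 0.395  0.1756] 0.1761
0.532 2 [0.5307 0.3977 0.1763] 0.1773
0.64 2 [0.641  0.3904 0.1779] 0.1793
0.644 2 [0.6437 0.3904 0.177 ] 0.1783
0.648 4 [0.6483 0.3918 0.1749] 0.1785
[-0.10117019  0.44685983]
top 488 [0.50382156 0.50387275 0.50392152]
0.504 1 [0.5057 0.396  0.171 ] 0.171
0.508 10 [0.5084 0.3975 0.174 ] 0.1767
0.512 11 [0.5125 0.397  0.1741] 0.1768
0.516 11 [0.5163 0.3971 0.1742] 0.1767
0.52 12 [0.5205 0.3967 0.174 ] 0.1763
0.524 12 [0.5246 0.3969 0.1734] 0.1754
0.528 12 [0.5286 0.3969 0.1739] 0.1748
0.532 12 [0.5325 0.3968 0.1747] 0.1771
0.536 12 [0.5365 0.3969 0.1745] 0.1761
0.54 11 [0.5406 0.3975 0.1739] 0.1766
0.544 11 [0.5444 0.3958 0.174 ] 0.1761
0.548 0  0.1658
[... 228 characters left out ...]
 9 [0.5792 0.3963 0.1749] 0.1777
0.584 10 [0.5835 0.3967 0.1744] 0.1755
0.588 10 [0.5875 0.3967 0.1746] 0.177
0.592 9 [0.5918 0.3973 0.1744] 0.176
0.596 10 [0.5958 0.3969 0.1746] 0.1762
0.6 6 [0.6    0.397  0.1743] 0.1773
0.604 6 [0.604  0.397  0.1748] 0.1759
0.608 6 [0.6081 0.3965 0.1739] 0.1762
0.612 7 [0.6122 0.3973 0.1735] 0.1749
0.616 6 [0.6167 0.3973 0.174 ] 0.1754
0.62 6 [0.6203 0.3968 0.1735] 0.175
0.624 5 [0.6232 0.3966 0.174 ] 0.1755
0.628 7 [0.6276 0.3972 0.174 ] 0.1751
0.632 5 [0.6316 0.398  0.1737] 0.1744
0.636 6 [0.6354 0.3976 0.1743] 0.1752
0.64 9 [0.6396 0.3971 0.1749] 0.1763
0.644 1 [0.6433 0.3927 0.1795] 0.1795
0.648 2 [0.6486 0.3969 0.1795] 0.1795
[-0.04729439  0.42284372]
```

Notch at x≈0.553, arm centreline y≈0.3965 with zero yaw. The plate-to-arm y distance is 0.172 in both cameras. Lowering and gripping.

>>> {"api": "jog_arm", "payload": {"commands": [{"x": 0.2, "y": 0, "z": -2, "spin": 0, "gripper": 0.5}, {"x": 0, "y": 0, "z": -2, "spin": 0, "gripper": 0.5}, {"x": 0, "y": 0, "z": -1.5, "spin": 0, "gripper": 0.5}, {"x": 0, "y": 0, "z": -0.5, "spin": 0, "gripper": 0.5}, {"x": 0, "y": 0, "z": 0, "spin": 0, "gripper": 0.5}]}}

```text
t: 12.3
tool_pos: [0.4691, 0.2249, 0.1347]
tool_rot: [[0.161, -0.987, 0.001], [-0.987, -0.161, 0.0], [-0.0, -0.001, -1.0]]
wrist_force: [-0.4, 0.9, -0.1]
opening: 0.0429
```

>>> {"api": "jog_arm", "payload": {"commands": [{"x": 0, "y": 0, "z": 0, "spin": 0, "gripper": 1}, {"x": 0, "y": 0, "z": 0, "spin": 0, "gripper": 1}, {"x": 0, "y": 0, "z": 0, "spin": 0, "gripper": 1}, {"x": 0, "y": 0, "z": 0, "spin": 0, "gripper": 1}, {"x": 0, "y": 0, "z": 0, "spin": 0, "gripper": 1}, {"x": 0, "y": 0, "z": 0, "spin": 0, "gripper": 1}], "grip_force": 40}}

```text
t: 13.05
tool_pos: [0.4691, 0.2249, 0.135]
tool_rot: [[0.161, -0.987, 0.001], [-0.987, -0.161, 0.001], [-0.0, -0.001, -1.0]]
wrist_force: [-2.3, 0.6, 5.4]
opening: 0.0073
```

Opening is 7.3 mm, so the plate is gripped. Lifting.

>>> {"api": "jog_arm", "payload": {"commands": [{"x": 0, "y": 0, "z": 0.5, "spin": 0, "gripper": 1}, {"x": 0, "y": 0, "z": 1, "spin": 0, "gripper": 1}, {"x": 0, "y": 0, "z": 1.5, "spin": 0, "gripper": 1}, {"x": 0, "y": 0, "z": 1.5, "spin": 0, "gripper": 1}, {"x": 0, "y": 0, "z": 1.5, "spin": 0, "gripper": 1}, {"x": 0, "y": 0, "z": 1.5, "spin": -0.05, "gripper": 1}, {"x": 0, "y": 0, "z": 1.3, "spin": -0.05, "gripper": 1}, {"x": 0, "y": 0, "z": 0, "spin": -0.06, "gripper": 1}]}}

```text
t: 14.05
tool_pos: [0.4695, 0.2251, 0.2244]
tool_rot: [[-0.0, -1.0, 0.003], [-1.0, 0.0, 0.002], [-0.002, -0.003, -1.0]]
wrist_force: [-0.2, -0.0, -3.7]
opening: 0.0072
```

>>> {"api": "jog_arm", "payload": {"commands": [{"x": -0.5, "y": 3, "z": 0, "spin": 0, "gripper": 1}, {"x": 0, "y": 4, "z": 0, "spin": 0, "gripper": 1}, {"x": 0, "y": 4, "z": 0, "spin": 0, "gripper": 1}, {"x": 0, "y": 4, "z": 0, "spin": 0, "gripper": 1}, {"x": 0, "y": 2.1, "z": -0.5, "spin": 0, "gripper": 1}, {"x": 0, "y": 0, "z": 0, "spin": 0, "gripper": 1}, {"x": 0, "y": 0, "z": 0, "spin": 0, "gripper": 1}]}}

```text
t: 14.92
tool_pos: [0.464, 0.395, 0.2175]
tool_rot: [[0.001, -1.0, -0.0], [-1.0, -0.001, -0.001], [0.001, 0.0, -1.0]]
wrist_force: [-0.5, 0.1, -3.3]
opening: 0.0076
```

```bash
python3 - <<'E'
from h import *
s=ctrl.observe(); print(s["tool_pos"],s["tool_rot"].round(3),s["opening"])
for n in("scene","top"):
    p=ctrl.read_camera(n); w=cloud(p); save(p,n+"5")
    d=ctrl.cut_out("plate_centre",p)
    for d in d[:1]:
        r=w[d["region"]]; r=r[(abs(r[:,0]-.465)<.02)&(abs(r[:,1]-.397)<.05)]
        print(n,d["score"],len(r)); 
        if len(r)<10: continue
        print(np.percentile(r,[1,5,50,95,99],axis=0).round(4))
        q=r[(r[:,2]<.17)]
        if len(q)>10:
            A=np.c_[q[:,1]-.397,q[:,2]-.15,np.ones(len(q))]; print("face x ~ y,z:",np.linalg.lstsq(A,q[:,0],rcond=None)[0])
    g=w[(w[...,2]>.165)&(w[...,2]<.18)&(abs(w[...,1]-.396)<.02)&(w[...,0]>.5)&(w[...,0]<.545)]
    print("arm",len(g),g.mean(0) if len(g) else "")
b=cv2.imread("pics/scene5.png")[100:260,160:360]; cv2.imwrite("pics/c5.png",cv2.resize(b,None,fx=3.8,fy=3.7,interpolation=2))
E
```

```text
[0.46395741 0.39498267 0.217497  ] [[ 0.001 -1.    -0.   ]
 [-1.    -0.001 -0.001]
 [ 0.001  0.    -1.   ]] 0.00760072815299979
arm 125 [0.52345386 0.39318474 0.17183837]
top 0.6 61
[[0.4596 0.369  0.1241]
 [0.4597 0.3692 0.1261]
 [0.4612 0.3706 0.1833]
 [0.4664 0.3835 0.2261]
 [0.4666 0.3865 0.227 ]]
face x ~ y,z: [-0.2229776  -0.00931959  0.45626799]
arm 86 [0.52849067 0.39588239 0.1738494 ]
```

View pics/c5.png

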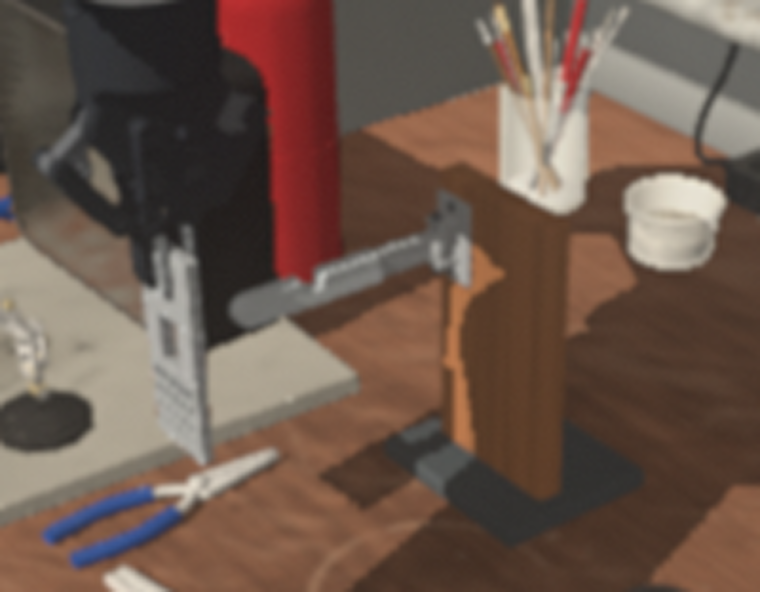

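The plate hangs upright in the jaws (window at (170,337), arm tip at (240,310)). I'll measure its extents straight from the depth image.

```bash
python3 - <<'E'
from h import *
p=ctrl.read_camera("scene"); w=cloud(p)
m=(abs(w[...,0]-.462)<.014)&(abs(w[...,1]-.396)<.045)&(w[...,2]>.07)&(w[...,2]<.24)
r=w[m]; print(len(r),np.percentile(r,[1,3,50,97,99],axis=0).round(4))
for z in np.arange(.09,.23,.006):
    q=r[abs(r[:,2]-z)<.003]
    if len(q): print(round(z,3),len(q),q[:,1].min().round(4),q[:,1].max().round(4),q[:,0].mean().round(4))
q=r[(r[:,2]<.19)]; A=np.c_[q[:,1]-.396,q[:,2]-.15,np.ones(len(q))]; print(np.linalg.lstsq(A,q[:,0],rcond=None)[0])
# window: seen-through pixels inside plate outline
K=np.array(p["camera_matrix"]);T=np.array(p["camera_from_world"])
ys,xs=np.nonzero(m); hull=cv2.convexHull(np.c_[xs,ys].astype(np.int32)); mk=np.zeros(m.shape,np.uint8); cv2.fillConvexPoly(mk,hull,1)
mk=cv2.erode(mk,np.ones((3,3)))
hole=(mk>0)&~m; n,l,st,c=cv2.connectedComponentsWithStats(hole.astype(np.uint8))
Ti=np.linalg.inv(T)
def onplane(u,v,x0=.460):
    d=Ti[:3,:3]@np.array([(u-K[0,2])/K[0,0],(v-K[1,2])/K[1,1],1]); o=Ti[:3,3]; return o+d*(x0-o[0])/d[0]
for i in range(1,n):
    if st[i,4]>3:
        x,y,ww,h=st[i,:4]; print(st[i],onplane(*c[i]).round(4), [onplane(u,v).round(4)[1:] for u,v in((x,y),(x+ww,y+h))])
E
```

```text
873 [[0.4482 0.3662 0.0985]
 [0.4492 0.3668 0.1017]
 [0.4611 0.3841 0.1717]
 [0.47   0.4149 0.2363]
 [0.4731 0.417  0.2384]]
0.096 13 0.3678 0.4151 0.4616
0.102 27 0.3667 0.412 0.4623
0.108 40 0.3661 0.4206 0.4611
0.114 30 0.3645 0.4156 0.4617
0.12 31 0.3663 0.4161 0.4612
0.126 36 0.3654 0.4149 0.4619
0.132 36 0.3665 0.4176 0.4618
0.138 34 0.3666 0.4163 0.4614
0.144 35 0.3662 0.4172 0.4617
0.15 45 0.3659 0.4184 0.4624
0.156 36 0.3651 0.4192 0.4628
0.162 37 0.3663 0.4176 0.4626
0.168 33 0.3668 0.4167 0.4631
0.174 34 0.367 0.4172 0.4621
0.18 28 0.3667 0.4161 0.462
0.186 38 0.3674 0.4155 0.4621
0.192 34 0.3668 0.4123 0.4616
0.198 26 0.3661 0.3999 0.4622
0.204 27 0.3668 0.3938 0.4595
0.21 43 0.3663 0.4025 0.4579
0.216 43 0.3674 0.4022 0.4576
0.222 42 0.366 0.3955 0.4591
0.228 62 0.3683 0.4034 0.4614
[-0.04003243  0.01105178  0.4617354 ]
[199 159   5   4  11] [0.46   0.3924 0.2378] [array([0.4012, 0.2383]), array([0.3819, 0.2376])]
[198 171   1   4   4] [0.46   0.4115 0.203 ] [array([0.4108, 0.2068]), array([0.4082, 0.1986])]
[196 175   2   7   7] [0.46   0.4192 0.1866] [array([0.4216, 0.1926]), array([0.4159, 0.1785])]
[198 184   1   4   4] [0.46   0.4176 0.1693] [array([0.4169, 0.1732]), array([0.4143, 0.1648])]
[206 187   1   7   7] [0.46   0.3843 0.1744] [array([0.3831, 0.1821]), array([0.3817, 0.1662])]
```

Plate centre y in the scene camera is 0.3917 against the arm's 0.394, so I need +0.17 cm, in line with the tool reading. Window top is at about 0.180. Threading.

>>> {"api": "jog_arm", "payload": {"commands": [{"x": 1, "y": 0.17, "z": 0, "spin": 0, "gripper": 1}, {"x": 1.5, "y": 0, "z": 0, "spin": 0, "gripper": 1}, {"x": 1, "y": 0, "z": 0, "spin": 0, "gripper": 1}, {"x": 0.8, "y": 0, "z": 0, "spin": 0, "gripper": 1}, {"x": 0.7, "y": 0, "z": 0, "spin": 0, "gripper": 1}, {"x": 0, "y": 0, "z": 0, "spin": 0, "gripper": 1}]}}

```text
t: 15.92
tool_pos: [0.5142, 0.3973, 0.217]
tool_rot: [[0.001, -1.0, -0.0], [-1.0, -0.001, -0.0], [0.0, 0.0, -1.0]]
wrist_force: [-0.2, -0.0, -3.8]
opening: 0.0072
```

>>> {"api": "jog_arm", "payload": {"commands": [{"x": 0.8, "y": 0, "z": 0, "spin": 0, "gripper": 1}, {"x": 0.8, "y": 0, "z": 0, "spin": 0, "gripper": 1}, {"x": 0.8, "y": 0, "z": 0, "spin": 0, "gripper": 1}, {"x": 0, "y": 0, "z": 0, "spin": 0, "gripper": 1}]}}

```text
t: 16.42
tool_pos: [0.5384, 0.3973, 0.2169]
tool_rot: [[0.001, -1.0, -0.0], [-1.0, -0.001, -0.0], [0.0, 0.0, -1.0]]
wrist_force: [-1.1, -0.3, -3.3]
opening: 0.0076
```

>>> {"api": "jog_arm", "payload": {"commands": [{"x": 0.7, "y": 0, "z": 0, "spin": 0, "gripper": 1}, {"x": 0.75, "y": 0, "z": 0, "spin": 0, "gripper": 1}, {"x": 0, "y": 0, "z": 0, "spin": 0, "gripper": 1}]}}

```text
t: 16.8
tool_pos: [0.5529, 0.3973, 0.217]
tool_rot: [[0.001, -1.0, -0.0], [-1.0, -0.001, -0.0], [0.0, 0.0, -1.0]]
wrist_force: [0.6, 0.4, -4.2]
opening: 0.0073
```

```bash
python3 - <<'E'
from h import *
s=ctrl.observe(); print(s["t"],s["tool_pos"],s["wrist_force"])
p=ctrl.read_camera("scene"); w=cloud(p); save(p,"scene6")
m=(abs(w[...,0]-.551)<.014)&(abs(w[...,1]-.396)<.045)&(w[...,2]>.07)&(w[...,2]<.14)
r=w[m]; print(len(r),np.percentile(r,[3,50,97],axis=0).round(4))
b=cv2.imread("pics/scene6.png")[100:260,180:340]; cv2.imwrite("pics/c6.png",cv2.resize(b,None,fx=3.7,fy=3.7,interpolation=2))
E
```

```text
16.8 [0.55285902 0.3973107  0.21696693] [ 0.60257221  0.39747669 -4.1733381 ]
247 [[0.548  0.3691 0.0973]
 [0.5499 0.3892 0.1165]
 [0.5565 0.4185 0.1381]]
```

View pics/c6.png

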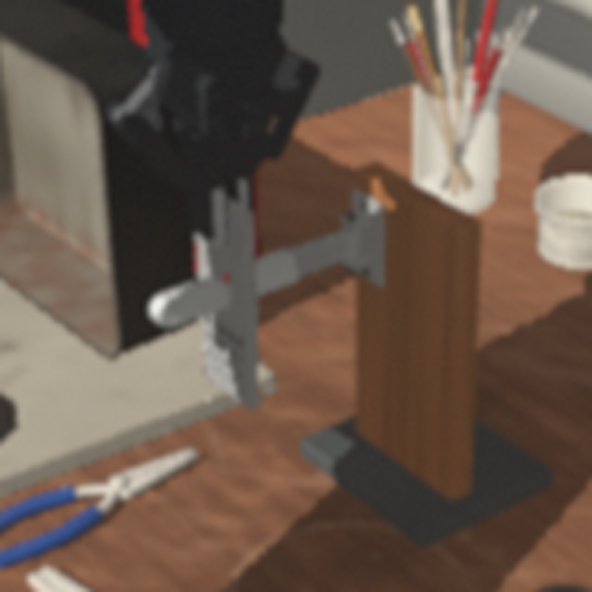

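The plate is threaded, with the arm passing through the window around (215,295). Lowering into the notch in small steps while watching the force.

>>> {"api": "jog_arm", "payload": {"commands": [{"x": 0, "y": 0, "z": -0.2, "spin": 0, "gripper": 1}, {"x": 0, "y": 0, "z": -0.2, "spin": 0, "gripper": 1}, {"x": 0, "y": 0, "z": 0, "spin": 0, "gripper": 1}]}}

```text
t: 17.23
tool_pos: [0.5521, 0.3974, 0.213]
tool_rot: [[0.002, -1.0, -0.0], [-1.0, -0.002, -0.0], [0.0, 0.0, -1.0]]
wrist_force: [0.9, 0.5, -3.7]
opening: 0.007
```

>>> {"api": "jog_arm", "payload": {"commands": [{"x": 0, "y": 0, "z": -0.1, "spin": 0, "gripper": 1}, {"x": 0, "y": 0, "z": -0.1, "spin": 0, "gripper": 1}, {"x": 0, "y": 0, "z": 0, "spin": 0, "gripper": 1}]}}

```text
t: 17.6
tool_pos: [0.5523, 0.3974, 0.2111]
tool_rot: [[0.001, -1.0, -0.0], [-1.0, -0.001, -0.0], [0.0, 0.0, -1.0]]
wrist_force: [-0.4, 0.3, -4.1]
opening: 0.0072
```

>>> {"api": "jog_arm", "payload": {"commands": [{"x": 0, "y": 0, "z": -0.1, "spin": 0, "gripper": 1}, {"x": 0, "y": 0, "z": 0, "spin": 0, "gripper": 1}]}}

```text
t: 17.85
tool_pos: [0.5523, 0.3974, 0.2102]
tool_rot: [[0.001, -1.0, -0.0], [-1.0, -0.001, -0.0], [0.0, 0.0, -1.0]]
wrist_force: [0.0, -0.1, -3.0]
opening: 0.0071
```

>>> {"api": "jog_arm", "payload": {"commands": [{"x": 0, "y": 0, "z": -0.1, "spin": 0, "gripper": 1}, {"x": 0, "y": 0, "z": 0, "spin": 0, "gripper": 1}]}}

```text
t: 18.1
tool_pos: [0.5523, 0.3974, 0.2092]
tool_rot: [[0.001, -1.0, -0.0], [-1.0, -0.001, -0.0], [0.0, 0.0, -1.0]]
wrist_force: [-0.8, -0.1, -3.3]
opening: 0.0072
```

Now past the arm's top edge height (≈0.2115) with no contact, so the plate is in the notch.

>>> {"api": "jog_arm", "payload": {"commands": [{"x": 0, "y": 0, "z": -0.1, "spin": 0, "gripper": 1}, {"x": 0, "y": 0, "z": -0.1, "spin": 0, "gripper": 1}, {"x": 0, "y": 0, "z": 0, "spin": 0, "gripper": 1}]}}

```text
t: 18.48
tool_pos: [0.5523, 0.3974, 0.2071]
tool_rot: [[0.001, -1.0, -0.0], [-1.0, -0.001, -0.0], [0.0, 0.0, -1.0]]
wrist_force: [0.5, -0.1, -3.6]
opening: 0.0073
```

>>> {"api": "jog_arm", "payload": {"commands": [{"x": 0, "y": 0, "z": -0.1, "spin": 0, "gripper": 1}, {"x": 0, "y": 0, "z": -0.1, "spin": 0, "gripper": 1}, {"x": 0, "y": 0, "z": 0, "spin": 0, "gripper": 1}]}}

```text
t: 18.85
tool_pos: [0.5523, 0.3974, 0.2051]
tool_rot: [[0.001, -1.0, -0.0], [-1.0, -0.001, -0.0], [0.0, 0.0, -1.0]]
wrist_force: [0.3, 0.1, -2.8]
opening: 0.0069
```

>>> {"api": "jog_arm", "payload": {"commands": [{"x": 0, "y": 0, "z": -0.1, "spin": 0, "gripper": 1}, {"x": 0, "y": 0, "z": 0, "spin": 0, "gripper": 1}]}}

```text
t: 19.1
tool_pos: [0.5523, 0.3974, 0.2042]
tool_rot: [[0.001, -1.0, -0.0], [-1.0, -0.001, -0.0], [0.0, 0.0, -1.0]]
wrist_force: [-0.8, -0.6, -3.4]
opening: 0.0074
```

>>> {"api": "jog_arm", "payload": {"commands": [{"x": 0, "y": 0, "z": -0.1, "spin": 0, "gripper": 1}, {"x": 0, "y": 0, "z": 0, "spin": 0, "gripper": 1}]}}

```text
t: 19.35
tool_pos: [0.5523, 0.3974, 0.2032]
tool_rot: [[0.001, -1.0, -0.0], [-1.0, -0.001, -0.0], [0.0, 0.0, -1.0]]
wrist_force: [0.2, 0.8, -3.0]
opening: 0.0072
```

>>> {"api": "jog_arm", "payload": {"commands": [{"x": 0, "y": 0, "z": -0.06, "spin": 0, "gripper": 1}, {"x": 0, "y": 0, "z": 0, "spin": 0, "gripper": 1}]}}

```text
t: 19.6
tool_pos: [0.5524, 0.3974, 0.2029]
tool_rot: [[0.001, -1.0, 0.0], [-1.0, -0.001, 0.0], [-0.0, -0.0, -1.0]]
wrist_force: [-0.7, 0.3, -1.7]
opening: 0.0076
```

>>> {"api": "jog_arm", "payload": {"commands": [{"x": 0, "y": 0, "z": -0.05, "spin": 0, "gripper": 1}, {"x": 0, "y": 0, "z": 0, "spin": 0, "gripper": 1}]}}

```text
t: 19.85
tool_pos: [0.5524, 0.3974, 0.2027]
tool_rot: [[0.001, -1.0, 0.001], [-1.0, -0.001, 0.0], [-0.0, -0.001, -1.0]]
wrist_force: [-0.9, 0.1, 0.3]
opening: 0.0073
```

The load has gone off the wrist, so the plate's resting on the notch floor. Releasing slowly.

>>> {"api": "jog_arm", "payload": {"commands": [{"x": 0, "y": 0, "z": 0, "spin": 0, "gripper": 0.88}, {"x": 0, "y": 0, "z": 0, "spin": 0, "gripper": 0.84}, {"x": 0, "y": 0, "z": 0, "spin": 0, "gripper": 0.8}, {"x": 0, "y": 0, "z": 0, "spin": 0, "gripper": 0.7}, {"x": 0, "y": 0, "z": 0, "spin": 0, "gripper": 0.6}, {"x": 0, "y": 0, "z": 0, "spin": 0, "gripper": 0.6}], "grip_force": 20}}

```text
t: 20.6
tool_pos: [0.5524, 0.3974, 0.2022]
tool_rot: [[0.001, -1.0, 0.0], [-1.0, -0.001, 0.0], [-0.0, -0.0, -1.0]]
wrist_force: [0.7, -0.4, -0.0]
opening: 0.0344
```

>>> {"api": "jog_arm", "payload": {"commands": [{"x": 0, "y": 0, "z": 0.5, "spin": 0, "gripper": 0.6}, {"x": 0, "y": 0, "z": 1, "spin": 0, "gripper": 0.6}, {"x": 0, "y": 0, "z": 2, "spin": 0, "gripper": 0.6}, {"x": 0, "y": 0, "z": 3, "spin": 0, "gripper": 0.6}, {"x": -3, "y": 0, "z": 3, "spin": 0, "gripper": 0.6}, {"x": -5, "y": 0, "z": 0, "spin": 0, "gripper": 0.6}, {"x": -5, "y": 0, "z": 0, "spin": 0, "gripper": 0.6}, {"x": 0, "y": 0, "z": 0, "spin": 0, "gripper": 0.6}]}}

```text
t: 21.6
tool_pos: [0.4199, 0.3974, 0.2994]
tool_rot: [[0.004, -1.0, 0.001], [-1.0, -0.004, 0.002], [-0.002, -0.001, -1.0]]
wrist_force: [0.2, -0.0, -0.1]
opening: 0.0342
```

```bash
python3 - <<'E'
from h import *
s=ctrl.observe(); print(s["t"],s["tool_pos"],s["wrist_force"],s["opening"])
p=ctrl.read_camera("scene"); w=cloud(p); save(p,"scene7")
m=(abs(w[...,0]-.551)<.016)&(abs(w[...,1]-.396)<.045)&(w[...,2]>.06)&(w[...,2]<.24)
r=w[m]; print(len(r),np.percentile(r,[1,3,50,97,99],axis=0).round(4))
f=r[(r[:,1]<.40)&((r[:,2]<.14)|(r[:,2]>.185))];A=np.c_[f[:,1]-.396,f[:,2]-.15,np.ones(len(f))];print(np.linalg.lstsq(A,f[:,0],rcond=None)[0])
for q in("flux_pot","red_pliers"):
    d=ctrl.cut_out(q,p)[0]; print(q,np.nanmedian(w[d["region"]],axis=0).round(4))
b=cv2.imread("pics/scene7.png")[100:260,180:340]; cv2.imwrite("pics/c7.png",cv2.resize(b,None,fx=3.7,fy=3.7,interpolation=2))
E
```

```text
21.6 [0.41988742 0.39742629 0.2994302 ] [ 0.15285968 -0.00804457 -0.10747319] 0.0342461776601633
787 [[0.5368 0.3687 0.0828]
 [0.5416 0.3697 0.0859]
 [0.5495 0.3884 0.1569]
 [0.5561 0.4177 0.2108]
 [0.5569 0.4192 0.2117]]
[-0.09639942  0.00280853  0.54907251]
flux_pot [0.606  0.1518 0.0425]
red_pliers [0.4241 0.3331 0.0094]
```

View pics/c7.png

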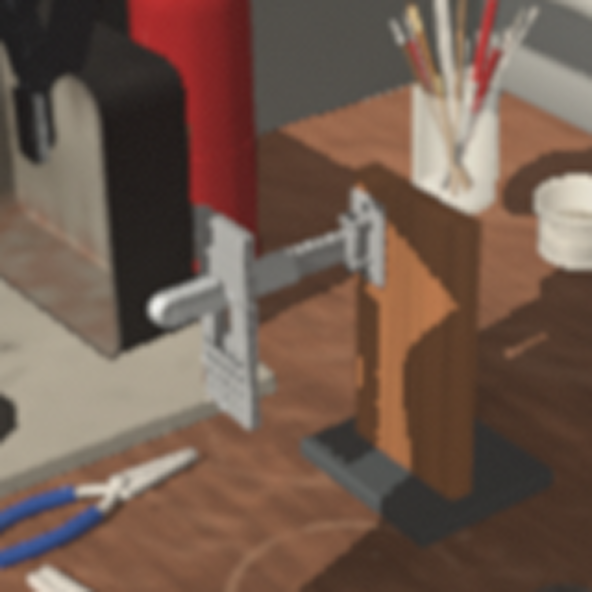

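The plate hangs upright on the open hook (plate at (230,320)). Its top is at z≈0.211, so the window's upper edge is at about 0.166, on the notch floor. Handing in.

```bash
python3 -c "
from bench import ctrl
print(ctrl.finish_job())"
```

```text
the job is handed in; nothing more can be done
None
```

The job is handed in: the hook is fully open and the drawplate hangs by its window in the notch, with the gripper clear. The hand-in gives no verdict, so the checks below are my own.

- **Hook:** I swung it open with the closed fingers until it met the stop. The push ended at about 6 N against the 20 N limit. The cameras showed the arm at right angles to the board.
- **Drawplate:** I lifted it from the block, turned it square and threaded it over the hook without any side force. I then lowered it until its weight came off the wrist and let go.
- **Last check of the plate:** its top edge is at about z = 0.211 m. That puts the window's upper edge at about 0.166 m, against 0.165 m for the notch floor. It hangs upright (tilt below 0.01 rad), and wrist force was about zero.
- **Bystanders:** the pot and the red-handled pliers were within 1 mm of where they started.
- **Time:** about 22 s of the 72 s allowed.

**Disagreements:**
- My first two move calls were refused because of their row format; nothing moved.
- The two cameras differed by about 2.5 mm in y. I settled this with the contact position of the hook and by comparing plate and arm in the same picture.
- In the scene camera the network missed the plate in the gripper, so I measured it directly from the depth image.

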